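# Seat the keyed water tank on the garment steamer

### The job

Fit the water tank back on the garment steamer: set its foot into the grey collar, find where the lug on its side drops into the collar's notch so that the tank sits fully down, then turn it clockwise (seen from above), collar and all, to the stop, where the lug points at the raised arrow on the base. Let go of the tank, upright and at rest, and leave the other bottle and the mug where they stand.

Things in the scene. Friction and masses are not known exactly. Their poses are not given: they have to be found in the camera images.
- tank_center (a point): Centre of the loose water tank, 60 mm above its underside; z up its axis, lug on its -x side. It stands foot down, 120 mm tall, about 0.25 kg: white round body 56 mm in diameter from 28 to 112 mm up (grip this, from above), grey cap 34 mm in diameter on top. A bottle of like size and colour, without a lug, stands near; the two may swap places.
- tank_foot (a point): Centre of the tank's underside; axes as tank_center. The black round foot is 48 mm in diameter and 28 mm high, its lower edge chamfered 4 mm.
- tank_lug (a point): Point in the black lug on the tank's foot, 32 mm from the axis on the tank's -x side, 20 mm above the underside. The lug is 10 mm wide, reaches out to 40 mm from the axis and spans 14 to 26 mm above the underside.
- seat (a point): Centre of the seat floor inside the collar of the fixed garment steamer, 18 mm above the counter; the fully seated tank's underside rests here. Axes are the base's: z up, -x towards the raised arrow at the front. White base plate 165 x 145 mm, top 18 mm above the counter; a white block behind the collar, 50 to 86 mm to the +x side, is up to 66 mm high.
- rim (a point): Centre of the collar's top, 42 mm above the counter, 24 mm above the seat. Grey collar: bore 50.4 mm, outside 84 mm in diameter, one notch 15 mm wide right through its wall. With the lug on the rim the tank stands 10 mm too high, its foot 14 mm inside the bore; over the notch it can go down these 10 mm.
- dot (a point): Round black dot on the base plate, 1.2 rad anticlockwise (from above) from the arrow about the collar's axis. The collar turns stiffly (0.3 N m; a push of 5 to 8 N on its rim does not drag it) between stops where its notch faces the arrow and the dot. At the start the notch is 0.35 to 1.05 rad from the arrow; no reading tells where.
- arrow (a point): Where the lug point (tank_lug) comes when the tank is fully seated and turned to the stop: 32 mm from the collar's axis on the base's -x side (the side of the raised black arrow), 38 mm above the counter.
- starch_center (a point): Bystander: centre, half-way up, of a plain white round bottle, 135 mm tall, 56 mm in diameter, with a narrow neck and a grey cap and no lug; leave it alone.
- mug_a: Bystander: dark grey and white mug, 97 mm tall, loose; origin under its middle, handle on its -y side.

How it is judged:
By the outcome, as a careful person would: the job done as asked, in the order asked, and still so for the second after the job is handed in, with the robot touching nothing.
It also fails if it takes over 51 s, if anything falls off the work surface, if the arm or the gripper's body presses on something with over 40 N, if the wrist force passes 120 N, or if a joint passes its speed limit or range.

### The arm

A 7-joint arm with a two-finger parallel gripper is mounted at the origin on a cart in front of the work surface, level with it; the furniture and walls round the work are solid. World frame = base frame: x ahead of the robot, y to its left, z up, the work surface at z = 0. Lengths are in m, angles in rad, forces in N, time in s.
With the tool pointing down it reaches from about 0.4 to 0.875 m from the base axis. Payload 19.3 kg.
Tool frame: the origin (TCP) lies at the very end of the fingers, on their centre line; the grasp point (between the pads) lies bot.pinch_z behind it (bot.pinch_z is the distance from the TCP to the grasp point, in m); z points along the fingers, y is the line along which they close (so a half turn about z gives the same grasp; the last joint's range is limited). The gripper opens to 85 mm and grips with 20 to 120 N. Pads are 22 mm wide; open, the fingers measure 114 mm over their backs; the gripper's body (76 mm by 85 mm) begins 54 mm behind the grasp point. The pads swing forward as they close: fully open they stand 13 mm farther back than shut.
Start: joints at [-1.179, 0.521, -0.036, 1.599, 0.021, 1.021, -0.113], TCP at [0.278, 0.56, 0.2] pointing down, gripper open.
Joint ranges: [-2.91, 2.91], [-0.3, 2.13], [-1.5, 1.42], [0.17, 2.43], [-1.26, 4.41], [0.16, 1.93], [-2.52, 2.52]. Speed limits (rad/s): [1.89, 1.89, 2.39, 2.39, 3.01, 3.01, 3.01].

### API

Orientations are given as [roll, pitch, yaw] about the fixed x, y, z axes, in that order (R = Rz(yaw) Ry(pitch) Rx(roll)).
In Python, from workcell import bot, grab_frame, ticket gives the robot as it stands.
- The arm moves only by the tool arm_command, never from a script. Its argument "commands" is a list of rows, each a list of 3 entries, a list of its own where there are three numbers: the shift along the world's x, y, z in mm, then the turn about the world's z in rad, then the gripper command: -1 is fully open, 1 is shut, values between are in proportion. In form: [[[tx, ty, tz], roll, fingers], ...]. A call has 1 to 20 rows; each row shifts and turns the commanded pose from where the row before left it; what a row does not reach is not made up. A row lasts 1/10 s, in which the tool goes at most 50 mm and 8.59 degrees, less where a joint would pass 70% of its speed; a pose out of reach is approached as far as the arm can. A call with a gripper value outside its range is refused whole. The fingers move at their own pace and stop on an object; "newtons" is the grip in N (left out, the last holds). Time passes only in rows, so rows that do not move let the fingers close. It gives the time, the measured TCP pose, the force, the opening and the grip force at its end, in the units of the state.
- bot.observe(): the state, without advancing time (a new reading comes with each control period).
- grab_frame(name): name is "side" or "top" or "wrist"; returns a dict with "image" (400x640x3 uint8, red, green, blue), "vertical_fov" (degrees; the focal length in pixels is half the picture's height over the tangent of half this angle, whatever the lens; pixels are square), "cx", "cy" (the principal point, pixels), "R" (3x3) and "t" (3): a world point X has camera coordinates R X + t. Camera axes: x right, y down, z forward; pixel columns grow to the right and rows downward; lengths in m; the calibration is good to about 2 mm. A picture is of the moment at which its call begins. There is no depth.
- ticket.job_done(): hands the job in; it is judged then, once.
The state is a dict: "clock": time; "qpos": joint angles; "qd": joint speeds; "joint_efforts": joint torques, N m; "position": TCP position; "tool_rot": TCP orientation; "force": force on the tool from outside, world axes, zero at the start; "moment": the same for the moment, N m; "grip_width": finger opening in m; "finger_force": force on a finger pad.
Only numpy, scipy, OpenCV 4.12 (cv2) and the standard library are available. Lean on these libraries where they do the work, as an engineer would, in place of code of your own. Each camera call takes 0.05 s, during which the arm holds its last target. There are 200 camera calls.

## Working session

There is one attempt and no reset: what is moved stays moved. The work goes in short steps, Python scripts to look and compute and a tool call to move; the robot and the scene stay as the last step left them, time stands still between calls to the robot, and variables do not carry over. Pictures are saved under pics/ and viewed, at most 10 in all, crops included, and the job is handed in when it is done.

Besides the shell and the picture viewer there is one more tool, called as name(argument=value, ...) on one line, values as JSON. arm_command: Moves the arm, as the interface text tells. Its arguments: {"type":"object","properties":{"commands":{"type":"array"},"newtons":{"type":"number"}},"required":["commands"]}

```bash
mkdir -p pics
cat > h.py <<'E'
import numpy as np,cv2,pickle
from workcell import bot,grab_frame,ticket
def snap(n,f):
    d=grab_frame(n); cv2.imwrite(f'pics/{f}.png',cv2.cvtColor(d['image'],cv2.COLOR_RGB2BGR)); pickle.dump(d,open(f'pics/{f}.pkl','wb')); return d
def px(f,u,v,z):
    d=pickle.load(open(f'pics/{f}.pkl','rb')); fl=200/np.tan(np.radians(d['vertical_fov'])/2)
    R=np.array(d['R']);t=np.array(d['t']); c=-R.T@t; r=R.T@np.array([(u-d['cx'])/fl,(v-d['cy'])/fl,1]); return c+r*(z-c[2])/r[2]
def proj(f,X):
    d=pickle.load(open(f'pics/{f}.pkl','rb')); fl=200/np.tan(np.radians(d['vertical_fov'])/2)
    p=np.array(d['R'])@np.array(X)+np.array(d['t']); return p[0]/p[2]*fl+d['cx'],p[1]/p[2]*fl+d['cy']
E
python3 - <<'E'
from h import *
for n in('top','side'):
    d=snap(n,n+'0'); print(n,-np.array(d['R']).T@d['t'],d['vertical_fov'])
s=bot.observe(); print(s,bot.pinch_z)
E
```

```text
top [0.47574038 0.09284882 1.14671625] 43.25972776276939
side [ 0.25240428 -0.60668988  0.42029513] 57.74151470336902
{'clock': 0.1, 'qpos': array([-1.17919328,  0.52192648, -0.03631972,  1.59990883,  0.02118255,
        1.02112876, -0.1128053 ]), 'qd': array([-1.72965569e-03, -1.31113612e-04, -9.36620861e-06,  6.45265323e-04,
        1.47232175e-04, -5.69452808e-04, -5.68948176e-04]), 'joint_efforts': array([ 5.66504852e-03, -9.28467250e+01,  1.98521331e+00, -3.70527220e+01,
        1.82804576e-02,  5.45873714e-03,  6.24375730e-05]), 'position': array([0.2783656 , 0.55923075, 0.2000159 ]), 'tool_rot': array([-3.14060722e+00,  5.80857361e-05,  2.67975679e+00]), 'force': array([-0.53875212, -0.42087205, -0.77565543]), 'moment': array([ 0.01624671, -0.02329772,  0.03423313]), 'finger_force': 0.0, 'grip_width': 0.08536529071698953} 0.0187
```

View pics/top0.png

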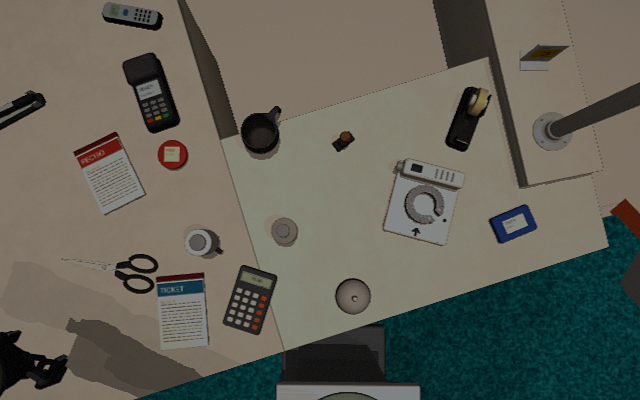

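View pics/side0.png

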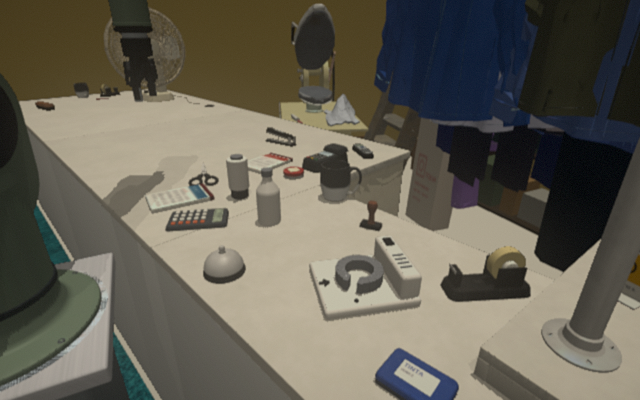

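The top view shows the tank at about (200,242), with its lug towards (220,250). The starch bottle is at (284,232), the collar at (424,204), the arrow at (416,232) and the dot at (445,220). I'll enlarge these two regions.

Run:
```python
from h import *
im=cv2.imread('pics/top0.png')
a=cv2.resize(im[150:255,375:475],None,fx=4,fy=4,interpolation=2);b=cv2.resize(im[205:310,155:255],None,fx=4,fy=4,interpolation=2)
b=np.clip(b.astype(float)*1.5,0,255).astype('uint8')
cv2.imwrite('pics/c1.png',np.hstack([a,b[:a.shape[0]]]))
```

```text
(no output)
```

View pics/c1.png

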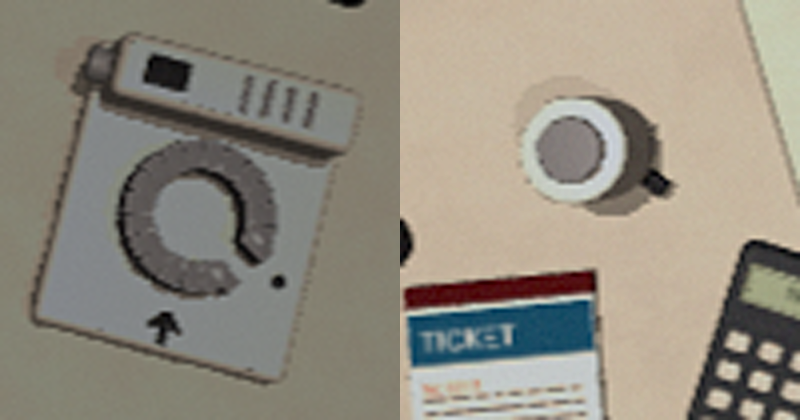

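The notch is visible in the collar at crop (245,270), between the arrow (165,325) and the dot (278,282). The tank's lug tip is at crop (672,187), and its cap centre is at (570,150).

Run:
```python
from h import *
A=lambda x,y,z:px('top0',375+(x-1.5)/4,150+(y-1.5)/4,z)
B=lambda x,y,z:px('top0',155+(x-401.5)/4,205+(y-1.5)/4,z)
c=A(197,217,.042);arr=A(165,326,.018);dot=A(278,282,.018);n=A(246,268,.042)
cap=B(570,150,.12);body=B(576,151,.112);lug=B(664,184,.026)
st=px('top0',284,231,.135);mug=px('top0',262,132,.097)
ang=lambda p,q:np.arctan2(*(p-q)[1::-1])
print('collar',c,'arrow',ang(arr,c),'dot',ang(dot,c),'notch',ang(n,c),np.linalg.norm(arr-c),np.linalg.norm(dot-c),np.linalg.norm(n-c))
# base edges at z .018
for p in [(35,322),(280,380),(335,165)]: print(A(*p,.018))
print('tank',cap,body,'lug',ang(lug,body),np.linalg.norm((lug-body)[:2]),lug)
print('starch',st,'mug',mug)
for p in [(0,0,0),body]: print(proj('top0',p))
```

```text
collar [ 0.55042879 -0.16102801  0.042     ] arrow 2.9287353479391847 dot -2.1687092233624896 notch -2.377662967309779 0.0654125793825875 0.06553926087821106 0.038363585752768305
[ 0.49246568 -0.07570939  0.018     ]
[ 0.46159621 -0.21189113  0.018     ]
[ 0.58204252 -0.24417936  0.018     ]
tank [0.46294603 0.31725301 0.12      ] [0.46236776 0.31591865 0.112     ] lug -2.121125631455735 0.035937839435077376 [0.44357342 0.28528695 0.026     ]
starch [0.48703044 0.1405663  0.135     ] mug [0.69541462 0.19157567 0.097     ]
(np.float64(348.0942726813078), np.float64(455.2374292588921))
(np.float64(198.6250000000001), np.float64(242.37500000000014))
```

Estimates: tank at (0.462, 0.316) with its lug at -2.12 rad. The collar is at (0.550, -0.161), with the arrow at 2.93 rad and the notch about 0.97 rad anticlockwise of it. I'll move above the tank.

arm_command(commands=[[[15,-20,0],0,-1],[[15,-20,0],0,-1],[[15,-20,0],0,-1],[[15,-20,0],0,-1],[[15,-20,0],0,-1],[[15,-20,0],0,-1],[[15,-20,0],0,-1],[[15,-20,0],0,-1],[[15,-20,0],0,-1],[[15,-20,0],0,-1],[[15,-20,0],0,-1],[[19,-23,0],0,-1],[[0,0,0],0,-1],[[0,0,0],0,-1]], newtons=80)

```text
clock: 1.5
position: [0.4626, 0.3161, 0.2003]
tool_rot: [-3.141, -0.0, 2.679]
force: [-0.8, 1.0, 0.3]
grip_width: 0.0853
finger_force: 0.0
```

Run:
```python
from h import *
snap('wrist','w1'); s=bot.observe();print(s['position'],s['tool_rot'],s['qpos'])
for p in [(.462,.316,.12),(.462,.316,.112),(.444,.285,.026)]: print(proj('w1',p))
```

```text
[0.4620884  0.31685006 0.20030235] [-3.14135872e+00 -4.84373030e-04  2.67990630e+00] [-0.71956761  0.41901288  0.01754672  1.77492686 -0.0092223   0.94813635
  0.41095296]
(np.float64(317.1973486108951), np.float64(192.97393125417514))
(np.float64(317.1772639318648), np.float64(190.67888443159325))
(np.float64(286.8169720222311), np.float64(170.47780106892372))
```

View pics/w1.png

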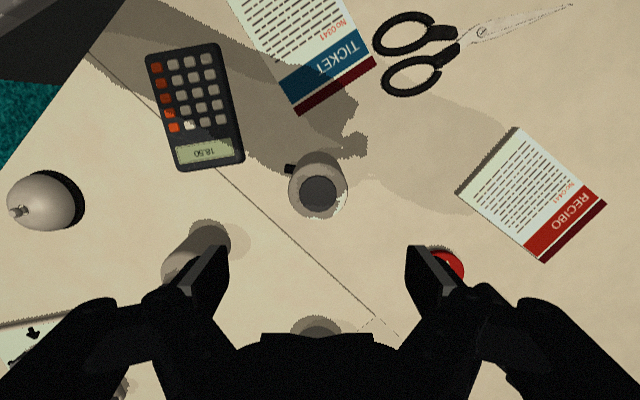

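The wrist view shows the cap at (318,193) and the lug tip at (287,170). Both match the predictions within a pixel, so I'll descend and grip.

arm_command(commands=[[[0,0,-20],0,-1],[[0,0,-20],0,-1],[[0,0,-20],0,-1],[[0,0,-20],0,-1],[[0,0,-20],0,-1],[[0,0,-15],0,-1],[[0,0,-14],0,-1],[[0,0,-10],0,-1],[[0,0,0],0,-1],[[0,0,0],0,1],[[0,0,0],0,1],[[0,0,0],0,1],[[0,0,0],0,1],[[0,0,0],0,1],[[0,0,0],0,1],[[0,0,0],0,1],[[0,0,0],0,1]], newtons=80)

```text
clock: 3.25
position: [0.463, 0.3169, 0.0629]
tool_rot: [3.14, 0.001, 2.68]
force: [-3.1, -1.7, 14.5]
grip_width: 0.0531
finger_force: 82.2
```

arm_command(commands=[[[0,0,10],0,1],[[0,0,20],0,1],[[0,0,20],0,1],[[0,0,20],0,1],[[0,0,20],0,1],[[0,0,20],0,1],[[0,0,20],0,1],[[0,0,20],0,1],[[0,0,20],0,1]])

```text
clock: 4.15
position: [0.4623, 0.3163, 0.2331]
tool_rot: [3.141, 0.0, 2.68]
force: [0.4, 0.4, -2.8]
grip_width: 0.0527
finger_force: 85.1
```

arm_command(commands=[[[3,-12,0],-0.01,1],[[4,-25,0],-0.013,1],[[5,-25,0],-0.013,1],[[4,-25,0],-0.013,1],[[5,-25,0],-0.013,1],[[4,-25,0],-0.013,1],[[5,-25,0],-0.013,1],[[4,-25,0],-0.013,1],[[5,-25,0],-0.013,1],[[4,-25,0],-0.013,1],[[5,-25,0],-0.013,1],[[4,-25,0],-0.013,1],[[5,-25,0],-0.013,1],[[4,-25,0],-0.013,1],[[5,-25,0],-0.013,1],[[4,-25,0],-0.013,1],[[5,-25,0],-0.013,1],[[4,-25,0],-0.013,1],[[5,-25,0],-0.013,1],[[4,-15,0],-0.013,1]])

```text
clock: 6.15
position: [0.5497, -0.1631, 0.2311]
tool_rot: [-3.141, -0.0, 2.42]
force: [-0.9, 0.3, -2.1]
grip_width: 0.053
finger_force: 85.2
```

arm_command(commands=[[[0,0,0],0,1],[[0,0,0],0,1],[[0,0,0],0,1]])

```text
clock: 6.45
position: [0.5504, -0.1595, 0.2314]
tool_rot: [3.141, -0.001, 2.424]
force: [-0.5, -1.2, -2.6]
grip_width: 0.0529
finger_force: 85.1
```

Run:
```python
from h import *
snap('wrist','w2');snap('top','t2'); snap('side','s2');s=bot.observe();print(s['position'],s['tool_rot'],s['qpos'],s['force'],s['moment'],s['grip_width'])
a=2.932;c=np.array([.5504,-.161,.042])
for f in('w2','s2'):
  print(f,'rim',proj(f,c),'arrow',proj(f,c+[.0654*np.cos(a),.0654*np.sin(a),-.024]),'dot',proj(f,c+[.0655*np.cos(a+1.2),.0655*np.sin(a+1.2),-.024]))
i=cv2.imread('pics/w2.png');j=cv2.imread('pics/s2.png')[130:330,230:470]
j=cv2.resize(j,(480,400),interpolation=2); i=cv2.resize(i,(640,400))[:,140:460]
cv2.imwrite('pics/c2.png',np.hstack([i,j]))
```

```text
[ 0.55048794 -0.15971856  0.23153467] [ 3.14137936e+00 -1.45926421e-04  2.42379464e+00] [ 0.00203725  0.4157769   0.24419405  1.7146465  -0.11479301  1.02514577
  1.13891404] [ 0.02072082  1.17883985 -2.58763654] [ 0.00900713 -0.02759911  0.02634269] 0.05269143604858481
w2 rim (np.float64(316.17130276103495), np.float64(171.0703193018186)) arrow (np.float64(290.88522791805514), np.float64(122.85463966058758)) dot (np.float64(267.11793967904964), np.float64(174.38063030276234))
s2 rim (np.float64(357.59267767933096), np.float64(266.95077229114867)) arrow (np.float64(321.65503519231146), np.float64(283.5864144303173)) dot (np.float64(355.86476960085986), np.float64(302.7159646942367))
```

View pics/c2.png

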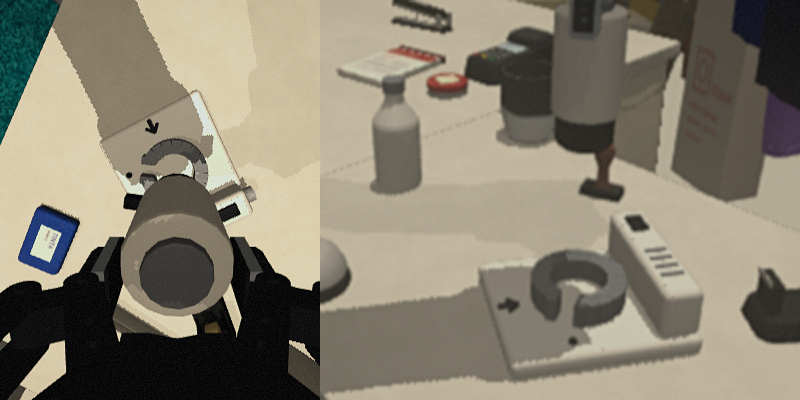

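The side view shows the lug above the collar, with the notch facing between the arrow and the dot. The dot is at about (356,300) and the arrow at (325,282), within 2-3 px of prediction. I'll lower to just above the rim, then go down in small steps.

arm_command(commands=[[[0,-1,-10],0,1],[[0,0,-15],0,1],[[0,0,-15],0,1],[[0,0,-15],0,1],[[0,0,-15],0,1],[[0,0,-15],0,1],[[0,0,-15],0,1],[[0,0,-10],0,1],[[0,0,-8],0,1],[[0,0,0],0,1],[[0,0,0],0,1]])

```text
clock: 7.7
position: [0.5506, -0.1616, 0.1137]
tool_rot: [3.142, 0.0, 2.423]
force: [-0.7, 0.6, -2.1]
grip_width: 0.053
finger_force: 85.1
```

arm_command(commands=[[[0,0,-2],0,1],[[0,0,-2],0,1],[[0,0,-2],0,1],[[0,0,-2],0,1],[[0,0,0],0,1]])

```text
clock: 8.2
position: [0.5503, -0.1615, 0.1052]
tool_rot: [-3.141, -0.0, 2.423]
force: [0.2, -0.4, -2.5]
grip_width: 0.0527
finger_force: 85.1
```

arm_command(commands=[[[0,0,-2],0,1],[[0,0,-2],0,1],[[0,0,-1],0,1],[[0,0,0],0,1]])

```text
clock: 8.6
position: [0.551, -0.1621, 0.101]
tool_rot: [3.141, 0.001, 2.422]
force: [-0.3, -1.8, 7.1]
grip_width: 0.0529
finger_force: 86.2
```

Run:
```python
from h import *
s=bot.observe();print(s['position'],s['tool_rot'],s['force'],s['moment'])
snap('side','s3'); 
j=cv2.imread('pics/s3.png')[180:330,270:470]
cv2.imwrite('pics/c3.png',cv2.resize(j,(800,600),interpolation=2))
```

```text
[ 0.55103373 -0.16208329  0.10102467] [3.14120666e+00 1.46951577e-03 2.42235777e+00] [-0.28172954 -1.8032788   7.10059337] [-0.34568118  0.2386723  -0.04263253]
```

View pics/c3.png

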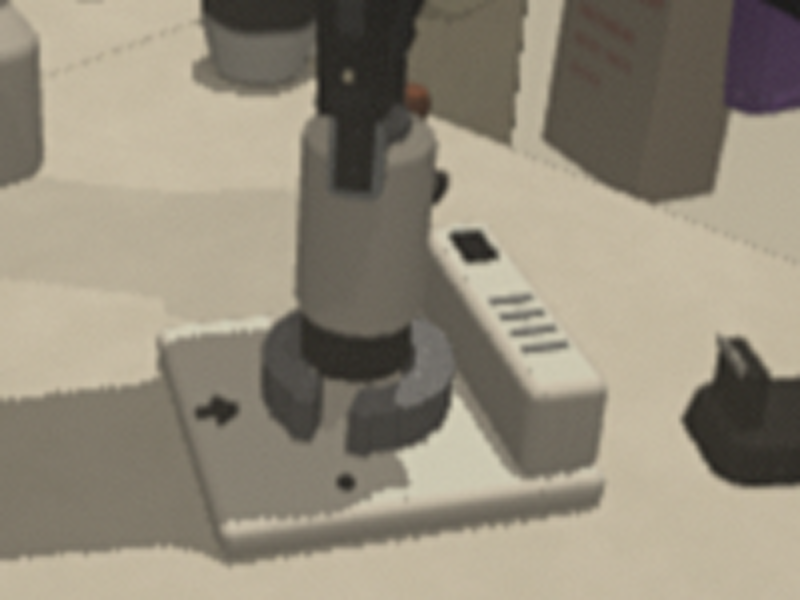

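The foot stands on the rim's edge at TCP z 0.101, because the chamfer is off-centre. The moment puts the contact on the -x,-y side. I'll nudge towards +x,+y with light pressure and watch z.

arm_command(commands=[[[0.5,0.8,0],0,1],[[0.5,0.8,0],0,1],[[0,0,-1],0,1],[[0,0,0],0,1]])

```text
clock: 9.05
position: [0.5518, -0.162, 0.1007]
tool_rot: [-3.141, 0.003, 2.421]
force: [-4.9, -7.9, 19.1]
grip_width: 0.0528
finger_force: 87.4
```

Run:
```python
from h import *
s=bot.observe();print(s['position'],s['tool_rot'],s['force'],s['moment'])
```

```text
[ 0.55183967 -0.16201079  0.10070552] [-3.14096217e+00  2.76229114e-03  2.42145482e+00] [-4.8649152  -7.86044043 19.13051603] [-2.02031754  1.48427941  0.09352177]
```

The reaction force points to -x,-y, so the correction goes that way instead.

arm_command(commands=[[[0,0,1.5],0,1],[[-0.5,-0.8,0],0,1],[[-0.5,-0.8,0],0,1],[[-0.5,-0.8,0],0,1],[[-0.5,-0.8,0],0,1],[[0,0,-1],0,1],[[0,0,-1],0,1],[[0,0,0],0,1]])

```text
clock: 9.85
position: [0.5494, -0.1629, 0.0987]
tool_rot: [-3.141, -0.0, 2.423]
force: [-0.3, -0.0, -3.0]
grip_width: 0.0525
finger_force: 85.2
```

Run:
```python
from h import *
s=bot.observe();print(s['position'],s['tool_rot'],s['force'],s['moment'])
```

```text
[ 0.54938128 -0.16292531  0.09868814] [-3.14142997e+00 -4.02135982e-04  2.42287920e+00] [-0.3068082  -0.04907992 -2.95043516] [ 0.03771553 -0.17616562  0.03763983]
```

The tank is free and lower now, so I'll continue down.

arm_command(commands=[[[0,0,-2],0,1],[[0,0,-1],0,1],[[0,0,0],0,1]])

```text
clock: 10.15
position: [0.5494, -0.1631, 0.0958]
tool_rot: [-3.141, -0.0, 2.423]
force: [-0.4, 0.3, -3.5]
grip_width: 0.0527
finger_force: 85.2
```

Run:
```python
from h import *
s=bot.observe();print(s['position'],s['tool_rot'],s['force'],s['moment'])
```

```text
[ 0.5493862  -0.16306678  0.09576263] [-3.14140240e+00 -2.50695064e-04  2.42276568e+00] [-0.36648996  0.25751881 -3.48398862] [-0.07591052 -0.15256513  0.00525172]
```

arm_command(commands=[[[0,0,-2],0,1],[[0,0,-1],0,1],[[0,0,-1],0,1],[[0,0,-1],0,1],[[0,0,0],0,1]])

```text
clock: 10.65
position: [0.5494, -0.1631, 0.0908]
tool_rot: [-3.141, -0.0, 2.423]
force: [-0.2, -0.7, -2.8]
grip_width: 0.0527
finger_force: 85.2
```

Run:
```python
from h import *
s=bot.observe();print(s['position'],s['tool_rot'],s['force'],s['moment'])
```

```text
[ 0.54943006 -0.16305655  0.09084266] [-3.14149347e+00 -1.56210143e-04  2.42275823e+00] [-0.17717111 -0.72440696 -2.77966425] [-0.0305406  -0.12008857  0.01723518]
```

arm_command(commands=[[[0,0,-1],0,1],[[0,0,-1],0,1],[[0,0,-1],0,1],[[0,0,0],0,1]])

```text
clock: 11.05
position: [0.5495, -0.1631, 0.0879]
tool_rot: [-3.142, -0.0, 2.423]
force: [-0.1, -0.9, -2.2]
grip_width: 0.0529
finger_force: 85.2
```

Run:
```python
from h import *
s=bot.observe();print(s['position'],s['tool_rot'],s['force'],s['moment'])
```

```text
[ 0.54946744 -0.16305429  0.08786951] [-3.14151398e+00 -8.84718954e-05  2.42280474e+00] [-0.13160485 -0.93664094 -2.22245973] [-0.03019936 -0.14003135 -0.0104479 ]
```

The lug has dropped into the notch without touching the rim. I'll continue to the floor.

arm_command(commands=[[[0,0,-2],0,1],[[0,0,-2],0,1],[[0,0,-1],0,1],[[0,0,-1],0,1],[[0,0,0],0,1]])

```text
clock: 11.55
position: [0.5495, -0.163, 0.0819]
tool_rot: [-3.142, -0.0, 2.423]
force: [1.5, -0.5, -2.4]
grip_width: 0.0525
finger_force: 85.2
```

arm_command(commands=[[[0,0,-1],0,1],[[0,0,0],0,1]])

```text
clock: 11.75
position: [0.5496, -0.1632, 0.081]
tool_rot: [3.142, 0.0, 2.423]
force: [0.2, 0.7, -0.2]
grip_width: 0.0529
finger_force: 85.3
```

Run:
```python
from h import *
s=bot.observe();print(s['position'],s['tool_rot'],s['force'],s['moment'])
snap('side','s4'); 
j=cv2.imread('pics/s4.png')[180:330,270:470]
cv2.imwrite('pics/c4.png',cv2.resize(j,(800,600),interpolation=2))
```

```text
[ 0.54956293 -0.16315815  0.08102312] [3.14154716e+00 2.00874272e-04 2.42269694e+00] [ 0.19945884  0.68681599 -0.22752684] [-0.00825756 -0.16098858 -0.05794462]
```

View pics/c4.png

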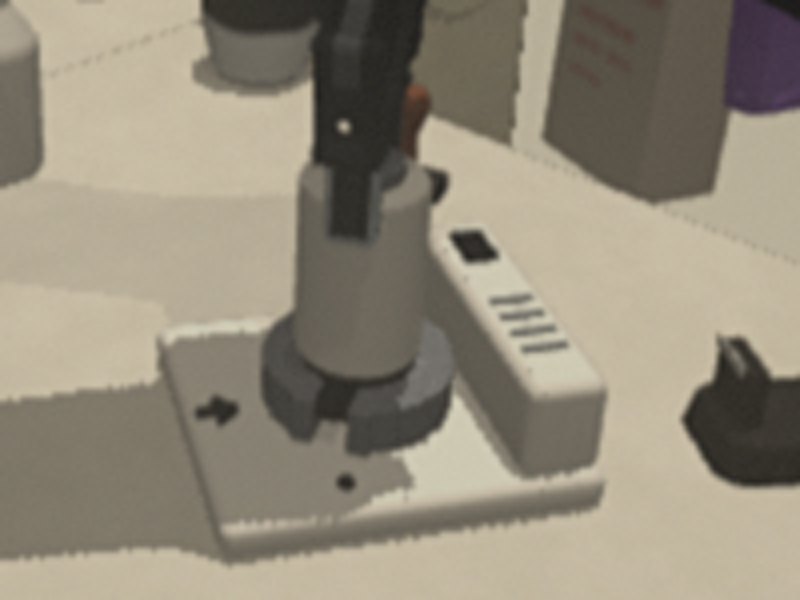

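The view shows the lug in the notch, at about (335,400) in the crop, with the tank down and contact just beginning. I'll press 1 mm to confirm the floor, then turn clockwise.

arm_command(commands=[[[0,0,-0.7],0,1],[[0,0,0],0,1]])

```text
clock: 12.0
position: [0.5499, -0.1634, 0.0809]
tool_rot: [3.141, 0.001, 2.423]
force: [-1.3, -0.3, 8.8]
grip_width: 0.0525
finger_force: 86.5
```

arm_command(commands=[[[0,0,0],-0.03,1],[[0,0,0],-0.04,1],[[0,0,0],-0.04,1],[[0,0,0],-0.04,1],[[0,0,0],-0.05,1],[[0,0,0],-0.05,1],[[0,0,0],-0.05,1],[[0,0,0],0,1]])

```text
clock: 12.8
position: [0.5502, -0.164, 0.0811]
tool_rot: [3.141, 0.002, 2.121]
force: [0.3, -2.7, 8.9]
grip_width: 0.0528
finger_force: 86.4
```

Run:
```python
from h import *
s=bot.observe();print(s['position'],s['tool_rot'],s['force'],s['moment'],s['qpos'])
```

```text
[ 0.55023601 -0.16404523  0.08107091] [3.14077808e+00 2.15105496e-03 2.12072346e+00] [ 0.2594771  -2.65738679  8.91191798] [-1.03015196  0.07225698  0.13583918] [-0.00855215  0.61522559  0.27681992  1.84949958 -0.24354739  0.70769259
  0.95564457]
```

arm_command(commands=[[[0,0,0],-0.05,1],[[0,0,0],-0.05,1],[[0,0,0],-0.05,1],[[0,0,0],-0.05,1],[[0,0,0],-0.05,1],[[0,0,0],-0.05,1],[[0,0,0],-0.05,1],[[0,0,0],-0.05,1],[[0,0,0],-0.05,1],[[0,0,0],-0.05,1],[[0,0,0],0,1]])

```text
clock: 13.9
position: [0.5503, -0.1638, 0.0811]
tool_rot: [3.14, 0.001, 1.621]
force: [0.6, -2.4, 9.9]
grip_width: 0.0528
finger_force: 86.4
```

Run:
```python
from h import *
s=bot.observe();print(s['position'],s['tool_rot'],s['force'],s['moment'])
```

```text
[ 0.55032143 -0.16378341  0.08108861] [3.13973057e+00 1.16102010e-03 1.62089058e+00] [ 0.61691287 -2.35954273  9.94235651] [-0.66779751 -0.14309063  0.07318008]
```

arm_command(commands=[[[0,0,0],-0.04,1],[[0,0,0],-0.04,1],[[0,0,0],-0.04,1]])

```text
clock: 14.2
position: [0.5504, -0.1638, 0.0811]
tool_rot: [3.139, 0.001, 1.501]
force: [1.1, -2.4, 7.7]
grip_width: 0.053
finger_force: 86.2
```

Run:
```python
from h import *
s=bot.observe();print(s['position'],s['tool_rot'],s['force'],s['moment'])
snap('side','s5'); 
j=cv2.imread('pics/s5.png')[180:330,270:470]
cv2.imwrite('pics/c5.png',cv2.resize(j,(800,600),interpolation=2))
```

```text
[ 0.55035989 -0.16378322  0.08107723] [3.13949232e+00 8.33287448e-04 1.50130246e+00] [ 1.11394767 -2.42352975  7.69830846] [-0.75924536 -0.2264758   0.39737385]
```

View pics/c5.png

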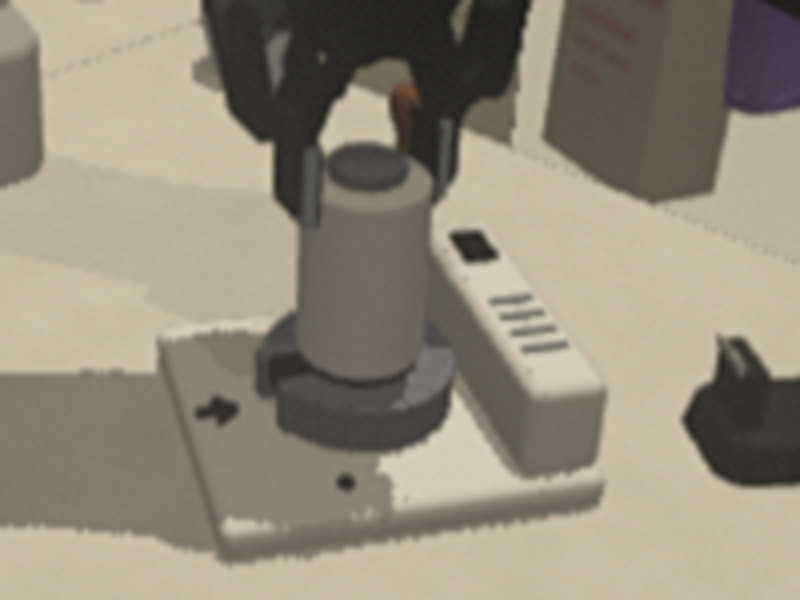

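The collar has turned with the tank, and the lug, at about (285,365), is close to facing the arrow. I'll go on in small steps until the stop shows in the moment.

arm_command(commands=[[[0,0,0],-0.03,1],[[0,0,0],-0.03,1]])

```text
clock: 14.45
position: [0.5504, -0.1638, 0.0811]
tool_rot: [3.139, 0.001, 1.442]
force: [0.8, -3.2, 8.0]
grip_width: 0.0527
finger_force: 86.2
```

Run:
```python
from h import *
s=bot.observe();print(s['position'],s['tool_rot'],s['force'],s['moment'])
```

```text
[ 0.55035144 -0.16375187  0.08107327] [3.13946221e+00 6.70094250e-04 1.44172525e+00] [ 0.80963147 -3.22480983  8.02054091] [-0.67838164 -0.28538173  0.41742392]
```

arm_command(commands=[[[0,0,0],-0.03,1],[[0,0,0],-0.03,1]])

```text
clock: 14.65
position: [0.5504, -0.1637, 0.0811]
tool_rot: [3.139, 0.001, 1.382]
force: [1.5, -3.4, 8.2]
grip_width: 0.0523
finger_force: 86.2
```

Run:
```python
from h import *
s=bot.observe();print(s['position'],s['tool_rot'],s['force'],s['moment'])
```

```text
[ 0.55042902 -0.16371784  0.08109341] [3.13931898e+00 5.12068841e-04 1.38173569e+00] [ 1.52354472 -3.37382401  8.23214333] [-0.72071477 -0.27696472  0.38291514]
```

arm_command(commands=[[[0,0,0],-0.03,1],[[0,0,0],0,1]])

```text
clock: 14.85
position: [0.5505, -0.1639, 0.0811]
tool_rot: [3.139, 0.001, 1.353]
force: [1.2, -3.2, 8.1]
grip_width: 0.053
finger_force: 86.1
```

Run:
```python
from h import *
s=bot.observe();print(s['position'],s['tool_rot'],s['force'],s['moment'])
```

```text
[ 0.55046379 -0.16388346  0.08110528] [3.13924289e+00 1.01662527e-03 1.35288863e+00] [ 1.2488072  -3.18048123  8.12773137] [-0.98534807 -0.35620488  1.09302152]
```

arm_command(commands=[[[0,0,0],-0.03,1],[[0,0,0],0,1]])

```text
clock: 15.05
position: [0.5505, -0.164, 0.0811]
tool_rot: [3.139, 0.002, 1.325]
force: [1.3, -6.5, 7.5]
grip_width: 0.0527
finger_force: 85.6
```

Run:
```python
from h import *
s=bot.observe();print(s['position'],s['tool_rot'],s['force'],s['moment'])
snap('side','s6'); 
j=cv2.imread('pics/s6.png')[230:310,300:400]
cv2.imwrite('pics/c6.png',np.clip(1.5*cv2.resize(j,(700,560),interpolation=2).astype(float),0,255))
```

```text
[ 0.550482   -0.16402488  0.08110333] [3.13919954e+00 1.51300324e-03 1.32488037e+00] [ 1.27437374 -6.54432803  7.46638207] [-1.28229332 -0.27294494  2.71267569][ WARN:0@0.629] global loadsave.cpp:1063 imwrite_ Unsupported depth image for selected encoder is fallbacked to CV_8U.
```

View pics/c6.png

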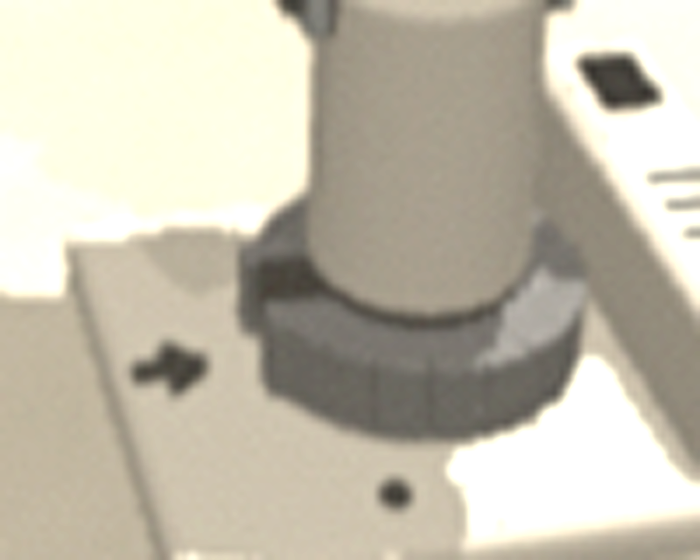

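The moment jumped from 0.38 to 1.09 to 2.7 N m, so the stop is reached, with the lug (285,280 in the crop) in the notch facing the arrow. I'll relieve the twist and the downward press, release, and go straight up.

arm_command(commands=[[[0,0,0],0.02,1],[[0,0,0.7],0.015,1],[[0,0,0],0,1]])

```text
clock: 15.4
position: [0.5502, -0.1637, 0.0812]
tool_rot: [3.14, 0.001, 1.359]
force: [4.4, -5.0, -2.7]
grip_width: 0.0526
finger_force: 86.1
```

Run:
```python
from h import *
s=bot.observe();print(s['position'],s['tool_rot'],s['force'],s['moment'])
```

```text
[ 0.55021402 -0.1636669   0.08123878] [3.13983707e+00 7.76814667e-04 1.35881239e+00] [ 4.38834587 -5.00892266 -2.69971342] [-1.08096674 -1.15623537  0.70103963]
```

arm_command(commands=[[[0,0,0],0,0.2],[[0,0,0],0,-0.4],[[0,0,0],0,-1],[[0,0,0],0,-1],[[0,0,0],0,-1],[[0,0,0],0,-1],[[0,0,5],0,-1],[[0,0,10],0,-1],[[0,0,15],0,-1],[[0,0,20],0,-1],[[0,0,20],0,-1],[[0,0,20],0,-1],[[0,0,20],0,-1],[[0,0,20],0,-1],[[0,0,0],0,-1],[[0,0,0],0,-1]])

```text
clock: 17.0
position: [0.5496, -0.163, 0.2119]
tool_rot: [3.14, -0.0, 1.358]
force: [-0.0, 1.2, -0.2]
grip_width: 0.0852
finger_force: 0.0
```

Run:
```python
from h import *
s=bot.observe();print(s['position'],s['force'],s['grip_width'])
snap('side','s7'); snap('wrist','w7')
j=cv2.imread('pics/s7.png')[190:310,300:420];k=cv2.imread('pics/w7.png')[60:300,200:440]
cv2.imwrite('pics/c7.png',np.hstack([cv2.resize(x,(400,400),interpolation=2) for x in(j,k)]))
a=2.932;c=np.array([.5504,-.1635,.042])
for r in (.032,.040): print(proj('w7',c+[r*np.cos(a),r*np.sin(a),0]))
print(proj('s7',c+[.04*np.cos(a),.04*np.sin(a),0]), proj('w7',c+[0,0,.096]))
```

```text
[ 0.54964502 -0.16302467  0.21191831] [-0.00554986  1.17889326 -0.21850479] 0.08515755704918261
(np.float64(289.97104551079747), np.float64(173.6366971281927))
(np.float64(283.1377751783461), np.float64(173.6687446248075))
(np.float64(336.5640567940095), np.float64(270.9774146725216)) (np.float64(317.6865379694054), np.float64(195.48338608745368))
```

View pics/c7.png

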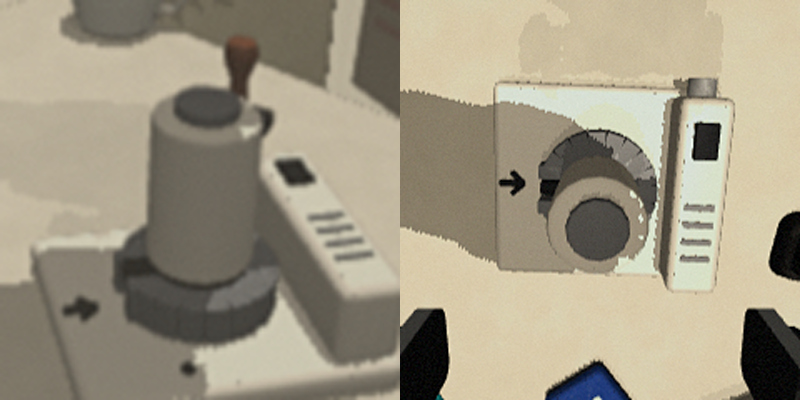

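The tank stands upright and released, fully down, with the lug (548,188 in the wrist crop) in the notch facing the arrow (512,183). The gripper is clear, so I'm handing in.

```bash
python3 -c "
from workcell import ticket
print(ticket.job_done())"
```

```text
the job is handed in; nothing more can be done
None
```

The water tank is seated fully down in the collar and turned clockwise to the stop, with its lug facing the arrow. It was released upright at about 17 s, the other bottle and the mug were not touched, and the job is handed in.

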